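# Turn the cooling board and set out the candle jars

### The job

Turn the cooling board cork side up: lever it up on edge against the rail of its bench and lower it over, so that it lies flat on the deck on the other side of the rail. Put one spare candle jar into every empty cell of the white tray, and stand all the spare jars that are left over upright on the cork. Leave the pitcher, the bottle and the tape where they are.

Things in the scene. Friction and masses are not known exactly. Their poses are not given: they have to be found in the camera images.
- stand: fixed plywood turning bench, 220 mm (its x) by 250 mm (its y); flat deck 70 mm above the table, 20 mm thick, open beneath between two end panels. A dark steel rail 10 mm thick and 220 mm long stands on the deck along the bench's x axis at its y = 0, from 70 to 105 mm height: the wall, with one half of the deck either side. Origin on the table under the bench's centre
- board_center (a point): centre of the loose cooling board, 200 mm (its x) by 150 mm (its y) by 24 mm thick, 0.3 to 0.6 kg: one face dark wood, the other pale cork. z axis points out of the wood face (up at the start). It starts wood up on the half of the deck on the bench's -y side, its long edge parallel to the rail and 2 to 15 mm from it; its other long edge overhangs the deck by 30 to 50 mm, so that fingertips can get under it. Stood up on its long edge against the rail it balances by itself
- cell0 (a point): centre of the floor (4 mm above the table) of one of the four square cells of the fixed white jar tray, 180 by 180 mm; cells are 83 mm wide at 86 mm pitch, walls and dividers 36 mm high; axes parallel to the walls
- cell1 (a point): centre of the floor (4 mm above the table) of one of the four square cells of the fixed white jar tray, 180 by 180 mm; cells are 83 mm wide at 86 mm pitch, walls and dividers 36 mm high; axes parallel to the walls
- cell2 (a point): centre of the floor (4 mm above the table) of one of the four square cells of the fixed white jar tray, 180 by 180 mm; cells are 83 mm wide at 86 mm pitch, walls and dividers 36 mm high; axes parallel to the walls
- cell3 (a point): centre of the floor (4 mm above the table) of one of the four square cells of the fixed white jar tray, 180 by 180 mm; cells are 83 mm wide at 86 mm pitch, walls and dividers 36 mm high; axes parallel to the walls
- kept0_center (a point): amber glass candle jar, 56 mm diameter, 72 mm tall (a wooden wick clip on top reaches 78 mm), 0.22 kg; point at its centre, 36 mm above its foot, z up when upright; stands in some cell of the tray at the start, or is absent
- kept1_center (a point): amber glass candle jar, 56 mm diameter, 72 mm tall (a wooden wick clip on top reaches 78 mm), 0.22 kg; point at its centre, 36 mm above its foot, z up when upright; stands in some cell of the tray at the start, or is absent
- kept2_center (a point): amber glass candle jar, 56 mm diameter, 72 mm tall (a wooden wick clip on top reaches 78 mm), 0.22 kg; point at its centre, 36 mm above its foot, z up when upright; stands in some cell of the tray at the start, or is absent
- kept3_center (a point): amber glass candle jar, 56 mm diameter, 72 mm tall (a wooden wick clip on top reaches 78 mm), 0.22 kg; point at its centre, 36 mm above its foot, z up when upright; stands in some cell of the tray at the start, or is absent
- spare0_center (a point): amber glass candle jar, 56 mm diameter, 72 mm tall (a wooden wick clip on top reaches 78 mm), 0.22 kg; point at its centre, 36 mm above its foot, z up when upright; spare, stands on the bare table at the start, or is absent
- spare1_center (a point): amber glass candle jar, 56 mm diameter, 72 mm tall (a wooden wick clip on top reaches 78 mm), 0.22 kg; point at its centre, 36 mm above its foot, z up when upright; spare, stands on the bare table at the start, or is absent
- spare2_center (a point): amber glass candle jar, 56 mm diameter, 72 mm tall (a wooden wick clip on top reaches 78 mm), 0.22 kg; point at its centre, 36 mm above its foot, z up when upright; spare, stands on the bare table at the start, or is absent
- spare3_center (a point): amber glass candle jar, 56 mm diameter, 72 mm tall (a wooden wick clip on top reaches 78 mm), 0.22 kg; point at its centre, 36 mm above its foot, z up when upright; spare, stands on the bare table at the start, or is absent
- pitcher: bystander: steel pitcher, 90 mm across, 130 mm high, origin under its centre
- bottle: bystander: amber bottle, 60 mm across, 150 mm high, origin under its centre
- tape: bystander: roll of tape lying flat, 90 mm across, 30 mm high, origin under its centre
Mind the look-alikes: they are no part of the job. Leave any black or blue look-alike of the part that bears spare0_center alone.

How it is judged:
By the outcome, as a careful person would: the job done as asked, in the order asked, and still so for the second after the job is handed in, with the robot touching nothing.
Of kept0, kept1, kept2, kept3 only 1 to 2 are there at a start; the rules pass over those that are not, and their reading is None.
Of spare0, spare1, spare2, spare3 only 3 to 4 are there at a start; the rules pass over those that are not, and their reading is None.
At some moment in a run one of spare0, spare1, spare2, spare3 may be knocked a few centimetres aside while the robot is not near it.
It also fails if it takes over 210 s, if anything falls off the work surface, if the arm or the gripper's body presses on something with over 40 N, if the wrist force passes 120 N, or if a joint passes its speed limit or range.

### The arm

A 6-joint arm with a two-finger parallel gripper is mounted at the origin on the work surface. World frame = base frame: x ahead of the robot, y to its left, z up, the work surface at z = 0. Lengths are in m, angles in degrees, forces in N, time in s.
With the tool pointing down it reaches from about 0.3 to 0.75 m from the base axis. Payload 8.5 kg.
Tool frame: the origin (TCP) lies on the centre line of the jaws, within the pads' length; the fingertips stand 17 mm ahead of it and the grasp point (between the pads) lies 2 mm behind it; z points along the fingers, y is the line along which they close (so a half turn about z gives the same grasp; the last joint's range is limited). The gripper opens to 85 mm and grips with 20 to 120 N. Pads are 22 mm wide; open, the fingers measure 114 mm over their backs; the gripper's body (76 mm by 85 mm) begins 54 mm behind the grasp point. The pads swing forward as they close: fully open they stand 13 mm farther back than shut.
Start: joints at [-75.59, 21.807, 74.336, -0, 83.858, -12.336], TCP at [0.248, -0.491, 0.248] pointing down, gripper open.
Joint ranges: [-178.18, 178.18], [-50.72, 133.34], [12.68, 142.11], [-81.47, 261.47], [9.98, 163.14], [-165.26, 165.26]. Speed limits (degrees/s): [136.94, 136.94, 180, 180, 180, 180].

### API

Orientations are given as a 3x3 rotation matrix whose columns are the frame's x, y, z axes.
In Python, from rig import env gives the robot as it stands.
- The arm moves only by the shell command python3 -m handwheel 'ROWS' [OPENING] [FORCE]. ROWS is JSON, a list that holds one entry, the list of rows, each a list of 4 numbers: the shift along the tool's x, y, z in m, then the turn about the tool's z in rad. In form: [[[x, y, z, roll], ...]]. A call has 1 to 5 rows; each row shifts and turns the commanded pose from where the row before left it, along the tool's axes as they then stand; what a row does not reach is not made up. A row lasts 1/12 s, in which the tool goes at most 41.7 mm and 7.16 degrees, less where a joint would pass 70% of its speed; a pose out of reach is approached as far as the arm can. A call is refused whole if a number of a shift passes 0.0417 or a number of a turn 0.125, either way. A call with a gripper value outside its range is refused whole. OPENING is the opening in per cent of the stroke, from 0 (shut) to 100 (fully open), set as the call begins (- or left out, the last holds). The fingers move at their own pace and stop on an object; FORCE is the grip in N (left out, the last holds). Time passes only in rows, so rows that do not move let the fingers close. It gives the time, the measured TCP pose, the force and the opening at its end, in the units of the state.
- env.observe(): the state, without advancing time (a new reading comes with each control period).
- env.get_image(name): name is "side" or "top"; returns (picture, depth): 420x560x3 uint8, red, green, blue; 420x560 float32, m along the optical axis (not along the pixel's ray), 0 where there is no reading.
- env.camera_params(name): a dict with "K" (3x3 intrinsics, pixels), "rvec" (rotation vector, rad) and "tvec" (3), from world to camera coordinates, as OpenCV has them. Camera axes: x right, y down, z forward; pixel columns grow to the right and rows downward; lengths in m; the calibration is good to about 2 mm. A picture is of the moment at which its call begins. camera_params takes no time and is no camera call.
- env.close_job(): hands the job in, once; it reports no verdict.
The state is a dict: "time_s": time; "q": joint angles; "qvel": joint speeds; "joint_efforts": joint torques, N m; "position": TCP position; "tool_rot": TCP orientation; "ft_force": force on the tool from outside, world axes, zero at the start; "wrist_torque": the same for the moment, N m; "grip_width": finger opening in m.
Only numpy, scipy, OpenCV 4.12 (cv2) and the standard library are available. Lean on these libraries where they do the work, as an engineer would, in place of code of your own. Each camera call takes 0.05 s, during which the arm holds its last target. There are 200 camera calls.

## Working session

There is one attempt and no reset: what is moved stays moved. The work goes in short steps, Python scripts to look and compute and a shell command to move; the robot and the scene stay as the last step left them, time stands still between calls to the robot, and variables do not carry over. Pictures are saved under pics/ and viewed, on a budget of 14 in all, crops included, one or two more only if the job needs it, and the job is handed in when it is done.

```bash
ls; mkdir -p pics; cat > h.py <<'E'
import numpy as np, cv2
from rig import env
def cam(n):
    p=env.camera_params(n); R=cv2.Rodrigues(np.array(p["rvec"],float))[0]; return np.array(p["K"]),R,np.array(p["tvec"],float).ravel()
def grab(n):
    im,d=env.get_image(n); K,R,t=cam(n)
    v,u=np.mgrid[:420,:560]; pc=np.stack([(u-K[0,2])/K[0,0]*d,(v-K[1,2])/K[1,1]*d,d],-1)
    P=(pc-t)@R; P[d==0]=np.nan
    return im,P
def ray(n,u,v,z):
    K,R,t=cam(n); c=-R.T@t; r=R.T@np.linalg.inv(K)@np.array([u,v,1.]); return c+r*(z-c[2])/r[2]
def proj(n,X):
    K,R,t=cam(n); q=K@(R@np.array(X)+t); return q[:2]/q[2]
def save(im,name,s=1): cv2.imwrite("pics/"+name,cv2.resize(im[...,::-1],None,fx=s,fy=s))
E
python3 - <<'E'
from h import *
for n in("top","side"):
    im,P=grab(n); save(im,n+"0.png",1.4); np.savez("/tmp/"+n,im=im,P=P)
    K,R,t=cam(n); print(n,(-R.T@t).round(3),R.round(2).tolist(),K[0,0])
o=env.observe(); print(o["time_s"],o["position"],np.round(o["tool_rot"],3),o["grip_width"])
E
```

```text
pics
top [ 0.538 -0.006  1.509] [[-0.01, -1.0, 0.01], [-1.0, 0.01, -0.04], [0.04, -0.01, -1.0]] 537.9376031092722
side [0.049 0.824 0.79 ] [[-0.83, -0.56, 0.02], [-0.33, 0.46, -0.82], [0.45, -0.69, -0.57]] 473.00334742286327
0.1 [ 0.24746003 -0.49092881  0.24777267] [[ 0.893  0.45  -0.   ]
 [ 0.45  -0.893  0.001]
 [ 0.    -0.001 -1.   ]] 0.0853107982220364
```

View pics/top0.png

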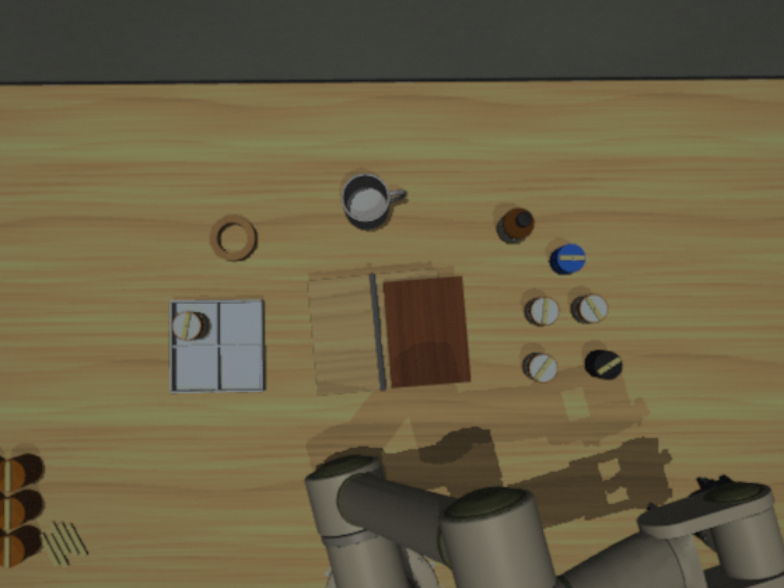

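View pics/side0.png

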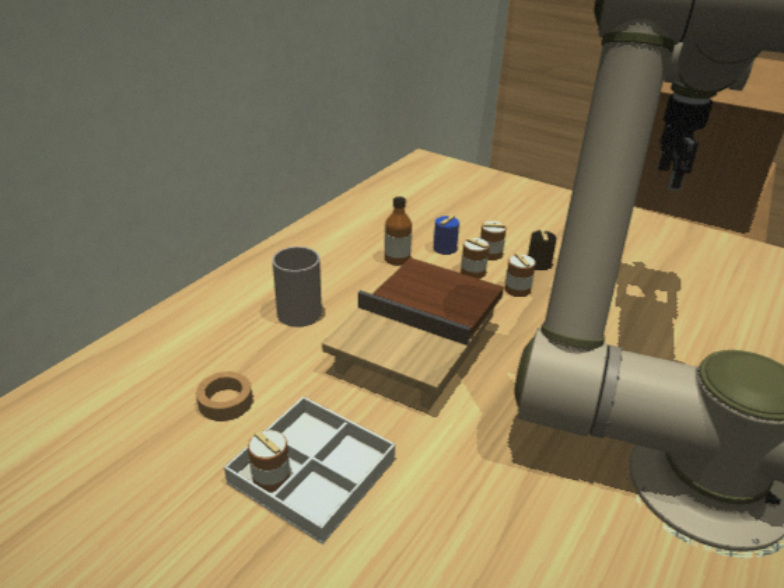

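The top view (1.4× scale) shows:
- **Board:** wood up at about (425,332), with the rail at (378,332).
- **Tray:** at (217,346), with one kept jar at (187,325).
- **Spare candidates (white tops):** (545,311), (593,309) and (543,368).
- **Look-alikes:** blue (570,258), black (604,364), the bottle (517,222), and amber things at the left edge (8,475–550).

The side view agrees. I'll measure these and take a close crop of the spares and the left edge.

```bash
python3 - <<'E'
from h import *
D=np.load("/tmp/top.npz"); im,P=D["im"],D["P"]
hsv=cv2.cvtColor(im,cv2.COLOR_RGB2HSV)
# jar tops: height 0.06-0.09
Z=P[...,2]
m=((Z>0.06)&(Z<0.09)&(P[...,0]>0.15)).astype(np.uint8)
n,l,s,c=cv2.connectedComponentsWithStats(m)
for i in range(1,n):
    if 150<s[i,4]<3000:
        q=P[l==i]; col=im[l==i].mean(0).round(); X=ray("top",*c[i],0.074)
        print("h.07",c[i].round(1),s[i,4],np.nanmedian(q,0).round(4),X.round(4),col)
def rect(mask,z,name):
    cs,_=cv2.findContours(mask.astype(np.uint8),cv2.RETR_EXTERNAL,2); k=max(cs,key=cv2.contourArea)
    b=cv2.boxPoints(cv2.minAreaRect(k)); W=np.array([ray("top",*p,z) for p in b])[:,:2]
    e=W[1]-W[0];f=W[2]-W[1]
    print(name,"c",W.mean(0).round(4),"sides",np.linalg.norm(e).round(4),np.linalg.norm(f).round(4),"ang",np.degrees(np.arctan2(e[1],e[0])).round(2)); print(W.round(4).tolist())
u=np.arange(560)[None]; v=np.arange(420)[:,None]
rg=lambda a,b,c,d:(u>a)&(u<b)&(v>c)&(v<d)
rect((Z>.084)&(Z<.099)&rg(270,345,185,285)&(im[...,0].astype(int)>im[...,2]+18)&(im[...,0]<135),.094,"board")
rect((Z>.097)&(Z<.112)&rg(255,285,185,285),.105,"rail")
rect((Z>.055)&rg(215,340,185,285),.07,"deck+")
rect((Z>.02)&rg(110,200,205,290)&(Z<.05),.036,"tray")
for a in [(10,340),(8,365),(8,392),(47,388)]: print(a,P[a[1],a[0]].round(3))
np.set_printoptions(suppress=True)
for nm,(cx,cy) in dict(pitch=(262,143),bottle=(370,159),tape=(166,170)).items(): print(nm,ray("top",cx,cy,.1).round(3))
a=im[150:290,340:480]; b=im[290:420,0:140]; save(np.vstack([a,b])[:,:],"crop1.png",2.2)
E
```

```text
h.07 [406.8 184.3] 348 [ 0.6586 -0.3677  0.0732] [ 0.6581 -0.3675  0.074 ] [ 49.  72. 112.]
h.07 [280.7 219.9] 663 [ 0.5983 -0.0127  0.0702] [ 0.5665 -0.0283  0.074 ] [111.  96.  67.]
h.07 [422.6 220.4] 355 [ 0.5619 -0.4077  0.0729] [ 0.5612 -0.4079  0.074 ] [116. 116. 104.]
h.07 [388.  222.1] 351 [ 0.5576 -0.3141  0.0731] [ 0.5574 -0.315   0.074 ] [117. 118. 106.]
h.07 [133.2 232.8] 367 [0.5358 0.3633 0.0762] [0.5364 0.3644 0.074 ] [116. 117. 106.]
h.07 [432.9 260.9] 367 [ 0.4527 -0.4329  0.0734] [ 0.4527 -0.433   0.074 ] [46. 45. 36.]
h.07 [386.8 262.9] 351 [ 0.4488 -0.3094  0.0737] [ 0.449  -0.3098  0.074 ] [118. 119. 107.]
h.07 [  8.6 339.3] 401 [0.2603 0.6918 0.075 ] [0.2595 0.6916 0.074 ] [88. 62. 30.]
h.07 [  8.4 366. ] 397 [0.1902 0.6915 0.0753] [0.19   0.6915 0.074 ] [87. 62. 30.]
board c [ 0.5207 -0.0892] sides 0.1507 0.2001 ang -85.95
[[0.6151, -0.0072], [0.6258, -0.1576], [0.4261, -0.1708], [0.4158, -0.0213]]
rail c [0.5217 0.0036] sides 0.01 0.2195 ang -85.17
[[0.6306, 0.0179], [0.6315, 0.0079], [0.4128, -0.0105], [0.412, -0.0006]]
deck+ c [ 0.5232 -0.0192] sides 0.2961 0.2252 ang -85.38
[[0.6233, 0.1373], [0.6472, -0.1578], [0.4226, -0.1749], [0.3994, 0.1184]]
tray c [0.4971 0.3175] sides 0.1802 0.1798 ang -90.6
[[0.5879, 0.4075], [0.586, 0.2273], [0.4062, 0.228], [0.4083, 0.4073]]
(10, 340) [0.258 0.687 0.077]
(8, 365) [0.193 0.692 0.076]
(8, 392) [0.123 0.691 0.076]
(47, 388) [0.114 0.616 0.011]
pitch [0.769 0.019 0.1  ]
bottle [ 0.724 -0.265  0.1  ]
tape [0.7   0.272 0.1  ]
```

View pics/crop1.png

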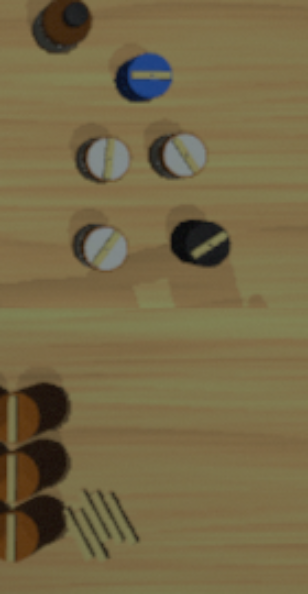

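The crop shows three white-topped spares at full-image pixels (388,222), (423,220) and (387,263). Blue (407,184), black (433,261) and the brown-topped cups at the left edge (8,340–392) are not part of the job. The board and tray sizes match the given ones (150.7×200 mm and 180×180 mm). First move: roll so the tool axes match the bench, close the gripper, and go outside the overhanging edge.

```bash
cat >> h.py <<'E'
A=np.radians(4.6); XB=np.array([np.cos(A),np.sin(A)]); YB=np.array([-np.sin(A),np.cos(A)]); O=np.array([.5217,.0036])
def b2w(x,y): return O+x*XB+y*YB
def where(tgt=None):
    o=env.observe(); p=np.array(o["position"]); R=np.array(o["tool_rot"]); d=p[:2]-O
    print("t",round(o["time_s"],2),"p",p.round(4),"bench",(d@XB).round(4),(d@YB).round(4),"ang",np.degrees(np.arctan2(R[1,0],R[0,0])).round(1),"F",np.round(o["ft_force"],1),"w",round(o["grip_width"],4),"tilt",np.round(R[:2,2],3),"q6",np.round(o["q"][5]))
    if tgt is not None: print(" need tool delta",(R.T@(np.array(tgt)-p)).round(4))
E
python3 -m handwheel '[[[0,0,0,-0.1185],[0,0,0,-0.1185],[0,0,0,-0.1185],[0,0,0,-0.1185],[0,0,0,-0.1185]]]' 0 40
python3 -m handwheel '[[[0,0,0,-0.1185],[0,0,0,-0.1185],[0,0,0,-0.1185],[0,0,0,-0.1185],[0,0,0,-0.1185]]]'
python3 -m handwheel '[[[0.026,0.03,0,0],[0.026,0.03,0,0],[0.026,0.03,0,0],[0.026,0.03,0,0],[0.026,0.03,0,0]]]'
python3 -m handwheel '[[[0.026,0.03,0,0],[0.026,0.03,0,0],[0.026,0.03,0,0],[0.026,0.03,0,0],[0,0,0,0]]]'
python3 - <<'E'
from h import *
where([*b2w(-.008,-.205),.077])
im,P=grab("side"); save(im,"side1.png",1.4)
E
```

```text
time_s: 0.52
position: [0.2475, -0.491, 0.2479]
tool_rot: [[0.484, 0.875, -0.0], [0.875, -0.484, 0.001], [0.001, -0.001, -1.0]]
ft_force: [0.7, 0.0, -0.2]
grip_width: 0.0253
time_s: 0.93
position: [0.2475, -0.491, 0.2479]
tool_rot: [[-0.087, 0.996, -0.0], [0.996, 0.087, 0.001], [0.001, -0.0, -1.0]]
ft_force: [0.2, 0.2, 0.1]
grip_width: -0.0001
time_s: 1.35
position: [0.3874, -0.3478, 0.2481]
tool_rot: [[-0.08, 0.997, -0.0], [0.997, 0.08, 0.001], [0.001, -0.0, -1.0]]
ft_force: [1.1, -0.4, 0.6]
grip_width: -0.0001
time_s: 1.77
position: [0.5009, -0.2312, 0.2479]
tool_rot: [[-0.087, 0.996, 0.001], [0.996, 0.087, 0.002], [0.002, 0.001, -1.0]]
ft_force: [0.8, 0.7, -0.2]
grip_width: 0.0004
t 1.77 p [ 0.5009 -0.2312  0.2479] bench -0.0396 -0.2324 ang 95.0 F [ 0.8  0.7 -0.2] w 0.0004 tilt [0.001 0.002] q6 -42.0
 need tool delta [0.0269 0.0316 0.171 ]
```

View pics/side1.png

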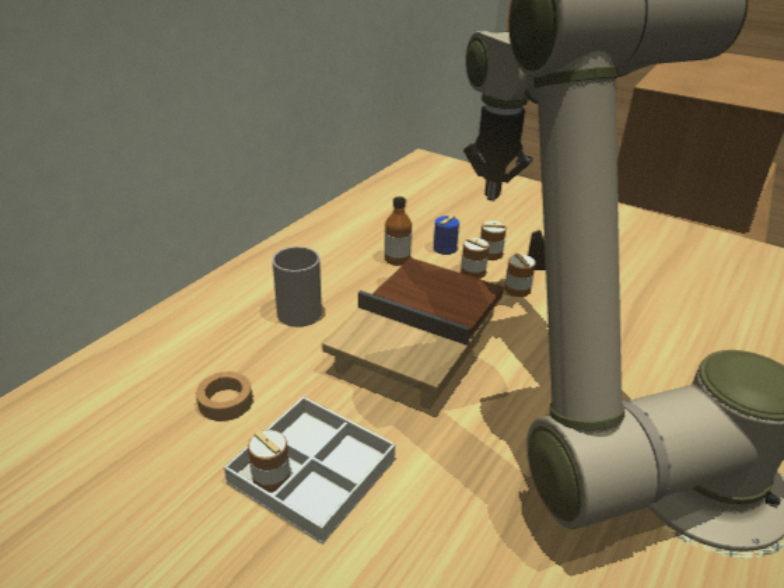

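The side view shows the fingers shut above and beyond the board's outer edge, with nothing else moved and still three white-topped spares. Next I descend beside the edge and push the board to the rail.

```bash

python3 -m handwheel '[[[0.005,0.0316,0,0],[0,0,0.036,0],[0,0,0.036,0],[0,0,0.036,0],[0,0,0.036,0]]]' >/dev/null
python3 -m handwheel '[[[0.01,0,0.027,0],[0.01,0,0,0],[0,0,0,0],[0,0,0,0]]]' 
python3 - <<'E'
from h import *
where()
im,P=grab("top"); Z=P[...,2]
m=((Z>0.06)&(Z<0.09)&(P[...,0]>0.0)).astype(np.uint8)
n,l,s,c=cv2.connectedComponentsWithStats(m)
for i in range(1,n):
    if 150<s[i,4]<600: print(c[i].round(1),ray("top",*c[i],.074).round(4),im[l==i].mean(0).round())
E
python3 -m handwheel '[[[0.003,0,0,0],[0.003,0,0,0],[0.003,0,0,0],[0.003,0,0,0],[0.003,0,0,0]]]' | tail -2
python3 -m handwheel '[[[0.003,0,0,0],[0.003,0,0,0],[0.002,0,0,0],[0,0,0,0],[0,0,0,0]]]' |tail -2
python3 -c "from h import *;where()"
```

```text
time_s: 2.57
position: [0.5277, -0.2091, 0.0791]
tool_rot: [[-0.081, 0.997, 0.002], [0.997, 0.081, -0.002], [-0.002, 0.002, -1.0]]
ft_force: [0.6, -0.1, -0.0]
grip_width: -0.0
t 2.57 p [ 0.5277 -0.2091  0.0791] bench -0.0111 -0.2125 ang 94.7 F [ 0.6 -0.1 -0. ] w -0.0 tilt [ 0.002 -0.002] q6 -38.0
[406.8 184.4] [ 0.658  -0.3676  0.074 ] [ 50.  73. 112.]
[422.6 220.4] [ 0.5611 -0.4079  0.074 ] [116. 116. 104.]
[389.  220.2] [ 0.5626 -0.3178  0.074 ] [120. 122. 111.]
[133.1 232.7] [0.5366 0.3647 0.074 ] [118. 118. 107.]
[433.  260.9] [ 0.4528 -0.4333  0.074 ] [48. 47. 38.]
[390.6 265. ] [ 0.4431 -0.3199  0.074 ] [125. 126. 111.]
[  8.6 339.4] [0.2593 0.6917 0.074 ] [89. 63. 30.]
[  8.5 366. ] [0.19   0.6913 0.074 ] [87. 62. 30.]
[  8.2 392.9] [0.1203 0.6913 0.074 ] [88. 62. 30.]
ft_force: [-1.1, -0.2, 0.6]
grip_width: -0.0001
ft_force: [0.0, -0.5, -0.1]
grip_width: 0.0001
t 3.45 p [ 0.5253 -0.1856  0.0773] bench -0.0115 -0.1889 ang 94.7 F [ 0.  -0.5 -0.1] w 0.0001 tilt [-0.  0.] q6 -36.0
```

```bash

python3 -m handwheel '[[[0.004,0,0,0],[0.004,0,0,0],[0.004,0,0,0],[0,0,0,0],[0,0,0,0]]]' | sed -n '1p;2p;4p'
python3 -m handwheel '[[[0.004,0,0,0],[0.004,0,0,0],[0,0,0,0],[0,0,0,0]]]' | sed -n '1p;2p;4p'
python3 -m handwheel '[[[0.003,0,0,0],[0,0,0,0],[0,0,0,0]]]' | sed -n '1p;2p;4p'
python3 -c "from h import *;where()"
```

```text
time_s: 3.87
position: [0.5243, -0.1734, 0.0774]
ft_force: [1.0, 0.1, -0.2]
time_s: 4.2
position: [0.5236, -0.1653, 0.0773]
ft_force: [-1.2, 0.4, -0.7]
time_s: 4.45
position: [0.5238, -0.1629, 0.0775]
ft_force: [2.1, -2.7, 0.0]
t 4.45 p [ 0.5238 -0.1629  0.0775] bench -0.0113 -0.1662 ang 94.6 F [ 2.1 -2.7  0. ] w 0.0 tilt [ 0.001 -0.001] q6 -34.0
```

```bash
f(){ sed -n '2p;4p'; }
python3 -m handwheel '[[[0.002,0,0,0],[0,0,0,0],[0,0,0,0]]]' | f
python3 -m handwheel '[[[0.002,0,0,0],[0,0,0,0],[0,0,0,0]]]' | f
python3 -m handwheel '[[[0.002,0,0,0],[0,0,0,0],[0,0,0,0]]]' | f
python3 -c "from h import *;where()"
```

```text
position: [0.5245, -0.1622, 0.0777]
ft_force: [4.5, -8.0, -2.4]
position: [0.5245, -0.1621, 0.078]
ft_force: [3.2, -18.1, -3.1]
position: [0.5246, -0.1621, 0.0783]
ft_force: [1.7, -27.2, -3.8]
t 5.2 p [ 0.5246 -0.1621  0.0783] bench -0.0104 -0.1654 ang 94.6 F [  1.7 -27.2  -3.8] w 0.0001 tilt [ 0.005 -0.01 ] q6 -34.0
```

```bash
f(){ sed -n '2p;4p'; }
python3 -m handwheel '[[[0,0,-0.003,0],[0,0,-0.003,0],[0,0,-0.003,0],[0,0,0,0],[0,0,0,0]]]' | f
python3 - <<'E'
from h import *
where(); im,P=grab("top"); q=P[230:245,272:340]; 
for v in (215,237,255): print([P[v,u].round(3).tolist()[1:] for u in range(276,336,6)])
E
```

```text
position: [0.5246, -0.1626, 0.0874]
ft_force: [1.0, -30.1, -3.9]
t 5.62 p [ 0.5246 -0.1626  0.0874] bench -0.0105 -0.1659 ang 94.6 F [  1.  -30.1  -3.9] w 0.0002 tilt [ 0.005 -0.011] q6 -34.0
[[-0.016, 0.093], [-0.032, 0.097], [-0.047, 0.099], [-0.063, 0.098], [-0.079, 0.093], [-0.095, 0.097], [-0.11, 0.102], [-0.126, 0.103], [-0.117, 0.356], [-0.129, 0.366]]
[[-0.015, 0.098], [-0.031, 0.096], [-0.047, 0.096], [-0.062, 0.095], [-0.078, 0.1], [-0.094, 0.102], [-0.091, 0.348], [-0.1, 0.393], [-0.116, 0.365], [-0.128, 0.37]]
[[-0.015, 0.093], [nan, nan], [-0.046, 0.096], [-0.062, 0.1], [-0.078, 0.096], [-0.074, 0.416], [-0.086, 0.415], [-0.099, 0.407], [-0.14, 0.105], [-0.155, 0.105]]
```

The outer edge has risen about 10 mm, so lifting by friction works. I'll continue along the arc.

```bash
f(){ sed -n '2p;4p'; }
python3 -m handwheel '[[[0,0,-0.005,0],[0,0,-0.005,0],[0,0,-0.005,0],[0,0,-0.005,0],[0,0,0,0]]]' | f
python3 -m handwheel '[[[0,0,-0.005,0],[0.001,0,-0.005,0],[0.001,0,-0.005,0],[0.001,0,-0.005,0],[0,0,0,0]]]' | f
python3 - <<'E'
from h import *
where(); im,P=grab("top")
for v in (205,215,255,262): print([P[v,u].round(3).tolist()[1:] for u in range(276,342,6)])
E
```

```text
position: [0.5247, -0.1627, 0.1084]
ft_force: [-0.5, -28.9, -1.3]
position: [0.5245, -0.16, 0.1291]
ft_force: [-0.5, -30.6, 3.1]
t 6.5 p [ 0.5245 -0.16    0.1291] bench -0.0103 -0.1633 ang 94.6 F [ -0.5 -30.6   3.1] w -0.0 tilt [ 0.007 -0.013] q6 -33.0
[[-0.016, 0.103], [-0.032, 0.113], [-0.047, 0.109], [-0.063, 0.119], [-0.078, 0.125], [-0.093, 0.132], [-0.108, 0.131], [-0.123, 0.133], [-0.138, 0.143], [-0.169, -0.002], [-0.186, -0.003]]
[[-0.016, 0.1], [-0.031, 0.109], [-0.047, 0.113], [-0.062, 0.119], [-0.077, 0.124], [-0.092, 0.134], [-0.108, 0.13], [-0.122, 0.144], [-0.113, 0.395], [-0.124, 0.41], [-0.138, 0.394]]
[[-0.015, 0.099], [-0.03, 0.102], [-0.046, 0.108], [-0.061, 0.122], [-0.077, 0.118], [-0.072, 0.445], [-0.084, 0.445], [-0.121, 0.138], [-0.136, 0.142], [-0.153, 0.129], [-0.138, 0.385]]
[[-0.014, 0.1], [-0.03, 0.1], [-0.045, 0.112], [-0.061, 0.109], [-0.062, 0.392], [-0.071, 0.45], [-0.084, 0.439], [-0.096, 0.443], [-0.136, 0.138], [-0.152, 0.133], [-0.16, 0.197]]
```

```bash
f(){ sed -n '2p;4p'; }
python3 -m handwheel '[[[0.001,0,-0.005,0],[0.001,0,-0.005,0],[0.001,0,-0.005,0],[0.0015,0,-0.005,0],[0.0015,0,-0.005,0]]]' | f
python3 -m handwheel '[[[0.003,0,-0.006,0],[0.003,0,-0.006,0],[0.003,0,-0.006,0],[0.004,0,-0.006,0],[0.004,0,-0.006,0]]]' | f
python3 - <<'E'
from h import *
where(); im,P=grab("top")
for v in (205,215,255,262): print([P[v,u].round(3).tolist()[1:] for u in range(276,342,6)])
E
```

```text
position: [0.5238, -0.1531, 0.1537]
ft_force: [0.8, -24.4, 5.6]
position: [0.5221, -0.134, 0.1836]
ft_force: [1.5, -12.2, 7.4]
t 7.38 p [ 0.5221 -0.134   0.1836] bench -0.0106 -0.1371 ang 94.6 F [  1.5 -12.2   7.4] w -0.0 tilt [ 0.005 -0.007] q6 -31.0
[[-0.016, 0.109], [-0.031, 0.124], [-0.046, 0.138], [-0.061, 0.155], [-0.076, 0.169], [-0.089, 0.189], [-0.104, 0.187], [-0.135, -0.004], [-0.152, -0.003], [-0.169, -0.0], [-0.186, -0.003]]
[[-0.016, 0.107], [-0.031, 0.12], [-0.046, 0.139], [-0.061, 0.151], [-0.075, 0.165], [-0.09, 0.176], [-0.085, 0.443], [-0.095, 0.466], [-0.107, 0.456], [-0.121, 0.441], [-0.185, -0.001]]
[[-0.015, 0.094], [-0.03, 0.116], [-0.045, 0.127], [-0.06, 0.143], [-0.058, 0.483], [-0.069, 0.485], [-0.103, 0.185], [-0.117, 0.184], [-0.107, 0.445], [-0.119, 0.448], [-0.129, 0.46]]
[[-0.015, 0.096], [-0.03, 0.115], [-0.045, 0.124], [-0.046, 0.493], [-0.058, 0.487], [-0.089, 0.17], [-0.103, 0.183], [-0.117, 0.19], [-0.125, 0.259], [-0.138, 0.262], [-0.132, 0.434]]
```

```bash
f(){ sed -n '2p;4p'; }
python3 -m handwheel '[[[0.005,0,-0.006,0],[0.005,0,-0.006,0],[0.006,0,-0.006,0],[0.006,0,-0.005,0],[0.006,0,-0.005,0]]]' | f
python3 -m handwheel '[[[0.006,0,-0.004,0],[0.006,0,-0.003,0],[0.006,0,-0.003,0],[0,0,0,0],[0,0,0,0]]]' | f
python3 - <<'E'
from h import *
where(); im,P=grab("top")
for v in (195,205,215,255,262): print([P[v,u].round(3).tolist()[1:] for u in range(270,330,5)])
E
```

```text
position: [0.5187, -0.1029, 0.21]
ft_force: [0.6, -1.1, 0.7]
position: [0.5169, -0.0845, 0.2192]
ft_force: [-0.2, -1.0, 0.9]
t 8.27 p [ 0.5169 -0.0845  0.2192] bench -0.0118 -0.0874 ang 94.7 F [-0.2 -1.   0.9] w 0.0 tilt [-0.001  0.   ] q6 -27.0
[[-0.0, -0.002], [-0.014, 0.071], [-0.027, 0.071], [-0.041, 0.073], [-0.054, 0.074], [-0.067, 0.072], [-0.081, 0.067], [-0.094, 0.072], [-0.108, 0.065], [-0.127, 0.003], [-0.141, 0.003], [-0.155, 0.001]]
[[-0.0, 0.097], [-0.013, 0.134], [-0.026, 0.166], [-0.037, 0.197], [-0.049, 0.218], [-0.061, 0.21], [nan, nan], [-0.094, 0.067], [-0.107, 0.07], [-0.126, -0.001], [-0.141, -0.001], [-0.154, 0.002]]
[[-0.0, 0.087], [-0.013, 0.125], [-0.025, 0.158], [-0.037, 0.189], [-0.04, 0.474], [-0.049, 0.487], [-0.059, 0.485], [-0.08, 0.295], [-0.091, 0.296], [-0.126, 0.003], [-0.14, 0.001], [-0.154, 0.002]]
[[0.001, 0.105], [-0.011, 0.459], [-0.02, 0.51], [-0.029, 0.512], [-0.039, 0.473], [-0.049, 0.482], [-0.058, 0.486], [-0.067, 0.489], [-0.077, 0.491], [-0.086, 0.497], [-0.095, 0.496], [-0.104, 0.5]]
[[0.001, 0.102], [-0.01, 0.516], [-0.019, 0.518], [-0.037, 0.16], [-0.048, 0.193], [-0.059, 0.216], [-0.072, 0.212], [-0.079, 0.287], [-0.077, 0.479], [-0.087, 0.482], [-0.095, 0.489], [-0.105, 0.493]]
```

```bash
f(){ sed -n '2p;4p'; }
python3 -m handwheel '[[[0.007,0,-0.002,0],[0.007,0,-0.002,0],[0.007,0,-0.001,0],[0.007,0,0,0],[0.006,0,0,0]]]' | f
python3 -m handwheel '[[[0.004,0,0,0],[0.003,0,0,0],[0.002,0,0,0],[0,0,0,0],[0,0,0,0]]]' | f
python3 - <<'E'
from h import *
where(); im,P=grab("top"); save(im,"top2.png",1.4); im,_=grab("side"); save(im[80:290,150:430],"side2.png",2.5)
for v in (195,205,215,262): print([P[v,u].round(3).tolist()[1:] for u in range(266,310,4)])
E
```

```text
position: [0.5142, -0.0501, 0.2244]
ft_force: [-0.4, 0.9, -0.5]
position: [0.5137, -0.0422, 0.2243]
ft_force: [0.4, -0.1, 0.2]
t 9.15 p [ 0.5137 -0.0422  0.2243] bench -0.0117 -0.045 ang 94.6 F [ 0.4 -0.1  0.2] w 0.0001 tilt [-0. -0.] q6 -23.0
[[0.01, 0.108], [-0.0, -0.0], [-0.011, -0.003], [-0.022, 0.07], [-0.033, 0.07], [-0.043, 0.071], [-0.054, 0.067], [-0.065, 0.07], [-0.076, 0.07], [-0.086, 0.073], [-0.097, 0.069]]
[[0.01, 0.106], [-0.001, 0.218], [-0.01, 0.217], [-0.02, 0.222], [-0.032, 0.065], [-0.043, 0.071], [-0.054, 0.07], [-0.064, 0.071], [-0.075, 0.069], [-0.086, 0.071], [-0.097, 0.066]]
[[0.01, 0.103], [-0.002, 0.484], [-0.009, 0.478], [-0.02, 0.221], [-0.032, 0.065], [-0.037, 0.295], [-0.046, 0.298], [-0.064, 0.063], [-0.075, 0.076], [-0.086, 0.072], [-0.096, 0.068]]
[[0.012, 0.066], [0.001, 0.106], [-0.009, 0.218], [-0.016, 0.472], [-0.024, 0.481], [-0.031, 0.488], [-0.039, 0.491], [-0.046, 0.492], [-0.054, 0.496], [-0.061, 0.497], [-0.068, 0.503]]
```

View pics/side2.png

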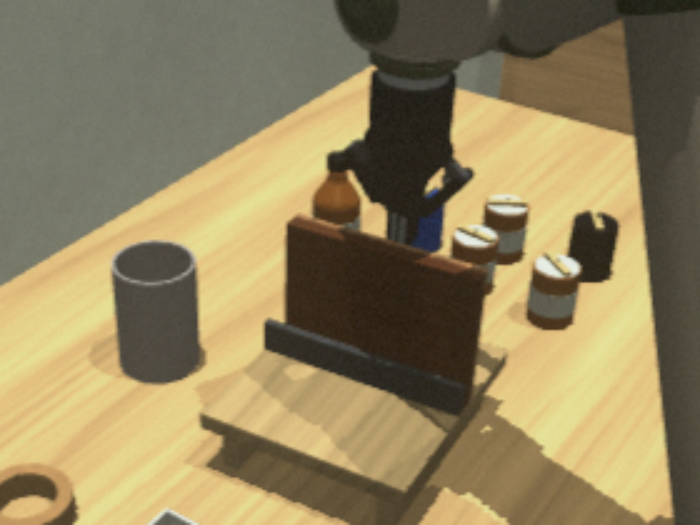

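The crop shows the board standing on its long edge against the rail, wood face toward the +y side, with the fingers behind it. Next I back off, turn 90°, open, and straddle the top edge.

```bash

python3 -m handwheel '[[[-0.01,0,0,0],[0,0,-0.04,0],[0,0,-0.04,0],[0.019,0,0,0],[0.019,0,0,0]]]' 100 30 | sed -n 4p
python3 -m handwheel '[[[0,0,0,0.1208],[0,0,0,0.1208],[0,0,0,0.1208],[0,0,0,0.1208],[0,0,0,0.1208]]]' >/dev/null
python3 -m handwheel '[[[0,0,0,0.1208],[0,0,0,0.1208],[0,0,0,0.1208],[0,0,0,0.1208],[0,0,0,0.1208]]]'>/dev/null
python3 -m handwheel '[[[0,0,0,0.1208],[0,0,0,0.1208],[0,0,0,0.1208],[0,0,0,0],[0,0,0,0]]]'>/dev/null
python3 - <<'E'
from h import *
where([*b2w(-.0117,-.0175),.2]); im,P=grab("top")
for v in (195,203,207,215,262): print([P[v,u].round(3).tolist()[1:] for u in range(266,310,4)])
E
```

```text
ft_force: [-0.6, -0.5, -1.3]
t 10.92 p [ 0.5115 -0.0149  0.3043] bench -0.0117 -0.0176 ang 4.8 F [-0.1 -0.6  0.7] w 0.0852 tilt [-0. -0.] q6 70.0
 need tool delta [-0.000e+00 -1.000e-04  1.043e-01]
[[0.01, 0.107], [-0.0, 0.003], [-0.011, 0.007], [-0.022, 0.065], [-0.033, 0.066], [-0.043, 0.073], [-0.054, 0.073], [-0.065, 0.066], [-0.076, 0.069], [-0.086, 0.067], [-0.097, 0.065]]
[[0.01, 0.11], [-0.001, 0.222], [-0.01, 0.222], [-0.022, 0.07], [-0.032, 0.066], [-0.043, 0.063], [-0.054, 0.073], [-0.064, 0.074], [-0.075, 0.07], [-0.086, 0.075], [-0.097, 0.07]]
[[0.01, 0.103], [-0.001, 0.219], [-0.01, 0.217], [-0.02, 0.217], [-0.032, 0.063], [-0.043, 0.066], [-0.054, 0.07], [-0.064, 0.072], [-0.075, 0.074], [-0.086, 0.07], [-0.097, 0.068]]
[[0.01, 0.108], [-0.001, 0.218], [-0.01, 0.222], [-0.02, 0.217], [-0.032, 0.072], [-0.043, 0.068], [-0.053, 0.075], [-0.064, 0.07], [-0.075, 0.068], [-0.086, 0.068], [-0.096, 0.069]]
[[0.006, 0.573], [-0.001, 0.577], [-0.008, 0.575], [-0.015, 0.575], [-0.022, 0.577], [-0.029, 0.58], [-0.036, 0.584], [-0.042, 0.587], [-0.049, 0.583], [-0.056, 0.589], [-0.063, 0.594]]
```

```bash
f(){ sed -n '2p;4p;5p'; }
python3 -m handwheel '[[[0,0,0.026,0],[0,0,0.026,0],[0,0,0.026,0],[0,0,0.026,0],[0,0,0,0]]]' | f
python3 -m handwheel '[[[0,0,0,0],[0,0,0,0],[0,0,0,0],[0,0,0,0],[0,0,0,0]]]' 0 40 | f
python3 -m handwheel '[[[0,0,0,0],[0,0,0,0],[0,0,0,0]]]' | f
python3 -m handwheel '[[[0,0,-0.01,0],[0,0,-0.012,0],[0,0,-0.012,0],[0,0,-0.014,0],[0,0,0,0]]]' | f
python3 - <<'E'
from h import *
where([*b2w(-.0117,.0195),.25]); im,_=grab("side"); save(im[80:290,150:430],"side3.png",2.5)
E
```

```text
position: [0.5095, -0.014, 0.1962]
ft_force: [-0.0, 0.3, -1.6]
grip_width: 0.0855
position: [0.5117, -0.0143, 0.2013]
ft_force: [-1.0, 0.8, -0.3]
grip_width: 0.0256
position: [0.5117, -0.0143, 0.2013]
ft_force: [-1.0, -0.1, 7.2]
grip_width: 0.0235
position: [0.5119, -0.0143, 0.2501]
ft_force: [1.8, 0.8, -4.2]
grip_width: 0.024
t 12.47 p [ 0.5119 -0.0143  0.2501] bench -0.0112 -0.0171 ang 4.7 F [ 1.8  0.8 -4.2] w 0.024 tilt [ 0.003 -0.001] q6 70.0
 need tool delta [-0.0004 -0.0366  0.    ]
```

View pics/side3.png

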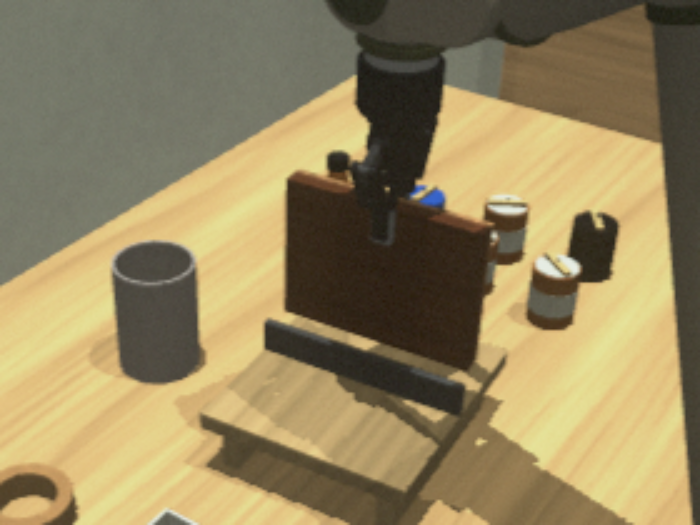

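The crop shows the board held upright and its lower edge clear above the rail. Now across to the +y side and down.

```bash
f(){ sed -n '2p;4p;5p'; }
python3 -m handwheel '[[[0,-0.01,0,0],[0,-0.01,0,0],[0,-0.01,0,0],[0,-0.0075,0,0],[0,0,0,0]]]' | f
python3 -m handwheel '[[[0,0,0.012,0],[0,0,0.012,0],[0,0,0.012,0],[0,0,0.01,0],[0,0,0,0]]]' | f
python3 -m handwheel '[[[0,0,0.0015,0],[0,0,0.0005,0],[0,0,0,0]]]' | f
python3 -c "from h import *;where()"
```

```text
position: [0.5079, 0.025, 0.248]
ft_force: [0.8, -0.4, -4.2]
grip_width: 0.0236
position: [0.5081, 0.0232, 0.2015]
ft_force: [-0.1, -0.2, -4.5]
grip_width: 0.0236
position: [0.5085, 0.0232, 0.2008]
ft_force: [-0.0, 0.7, -2.2]
grip_width: 0.0235
t 13.6 p [0.5085 0.0232 0.2008] bench -0.0116 0.0206 ang 4.7 F [-0.   0.7 -2.2] w 0.0235 tilt [ 0.001 -0.   ] q6 75.0
```

```bash
f(){ sed -n '2p;4p;5p'; }
python3 -m handwheel '[[[0,0,0.001,0],[0,0,0,0],[0,0,0,0]]]' | f
python3 -m handwheel '[[[0,0,0,0],[0,0,0,0],[0,0,0,0],[0,0,0,0],[0,0,0,0]]]' 60 | f
python3 -m handwheel '[[[0,0,-0.006,0],[0,0,-0.006,0],[0,0,-0.006,0],[0,0,0,0]]]' | f
python3 - <<'E'
from h import *
where(); im,P=grab("top")
for v in (195,203,207,215,262): print([P[v,u].round(3).tolist()[1:] for u in range(250,290,4)])
E
```

```text
position: [0.5085, 0.0232, 0.2008]
ft_force: [-2.6, 0.8, 7.9]
grip_width: 0.024
position: [0.5084, 0.0231, 0.1993]
ft_force: [0.2, 0.2, 0.7]
grip_width: 0.0511
position: [0.5089, 0.0231, 0.219]
ft_force: [-0.6, 0.2, 0.4]
grip_width: 0.0511
t 14.6 p [0.5089 0.0231 0.219 ] bench -0.0112 0.0204 ang 4.7 F [-0.6  0.2  0.4] w 0.0511 tilt [ 0.003 -0.001] q6 75.0
[[0.056, -0.003], [0.045, -0.003], [0.034, -0.001], [0.022, 0.003], [0.01, 0.103], [-0.0, 0.001], [-0.011, 0.002], [-0.022, 0.069], [-0.033, 0.066], [-0.043, 0.067]]
[[0.053, 0.068], [0.037, 0.22], [0.028, 0.217], [0.019, 0.195], [0.01, 0.104], [-0.0, 0.07], [-0.011, 0.065], [-0.022, 0.072], [-0.032, 0.068], [-0.043, 0.066]]
[[0.053, 0.069], [0.038, 0.221], [0.028, 0.218], [0.018, 0.214], [0.01, 0.102], [-0.0, 0.07], [-0.011, 0.07], [-0.022, 0.073], [-0.032, 0.069], [-0.043, 0.071]]
[[0.054, 0.069], [0.038, 0.215], [0.028, 0.221], [0.019, 0.221], [0.01, 0.105], [0.0, 0.066], [-0.011, 0.068], [-0.021, 0.073], [-0.032, 0.067], [-0.043, 0.074]]
[[0.037, 0.493], [nan, nan], [0.022, 0.488], [0.014, 0.493], [0.007, 0.495], [-0.001, 0.495], [-0.008, 0.496], [-0.016, 0.508], [-0.023, 0.51], [-0.031, 0.512]]
```

Standing on the +y side. Now I tip it, nudging +y with the −y finger so it leans onto the +y finger.

```bash
f(){ sed -n '2p;4p;5p'; }
python3 -m handwheel '[[[0,-0.005,0,0],[0,-0.005,0,0],[0,-0.005,0,0],[0,-0.005,0,0],[0,-0.005,0,0]]]' | f
python3 -m handwheel '[[[0,-0.004,0,0],[0,-0.004,0.001,0],[0,-0.004,0.001,0],[0,0,0,0],[0,0,0,0]]]' | f
python3 - <<'E'
from h import *
where(); im,P=grab("top")
for v in (203,207,215): print([P[v,u].round(3).tolist()[1:] for u in range(238,290,4)])
E
```

```text
position: [0.5062, 0.0487, 0.2172]
ft_force: [1.1, 0.5, 0.2]
grip_width: 0.0511
position: [0.5053, 0.0602, 0.2152]
ft_force: [0.4, 0.3, -0.4]
grip_width: 0.0514
t 15.48 p [0.5053 0.0602 0.2152] bench -0.0118 0.0577 ang 4.7 F [ 0.4  0.3 -0.4] w 0.0514 tilt [-0.  0.] q6 79.0
[[0.076, 0.218], [0.067, 0.21], [0.058, 0.183], [0.05, 0.157], [0.041, 0.128], [0.031, 0.107], [0.021, 0.068], [0.01, 0.104], [-0.0, 0.07], [-0.011, 0.071], [-0.022, 0.073], [-0.032, 0.068], [-0.043, 0.074]]
[[0.076, 0.22], [0.067, 0.207], [0.058, 0.191], [0.05, 0.159], [0.04, 0.137], [0.031, 0.108], [0.021, 0.084], [0.01, 0.106], [-0.0, 0.069], [-0.011, 0.07], [-0.022, 0.073], [-0.032, 0.072], [-0.043, 0.066]]
[[0.076, 0.217], [0.067, 0.214], [0.059, 0.186], [0.05, 0.166], [0.041, 0.134], [0.031, 0.113], [0.021, 0.084], [0.01, 0.104], [0.0, 0.073], [-0.011, 0.067], [-0.021, 0.072], [-0.032, 0.068], [-0.043, 0.065]]
```

```bash
f(){ sed -n '2p;4p;5p'; }
python3 -m handwheel '[[[0,0,0.005,0],[0,0,0.005,0],[0,0,0.005,0],[0,0,0.004,0],[0,0,0,0]]]' 100 | f
python3 -m handwheel '[[[0,-0.006,0.003,0],[0,-0.006,0.004,0],[0,-0.006,0.004,0],[0,-0.006,0.004,0],[0,-0.005,0.004,0]]]' | f
python3 -m handwheel '[[[0,-0.005,0.005,0],[0,-0.005,0.005,0],[0,-0.005,0.006,0],[0,-0.005,0.006,0],[0,-0.005,0.006,0]]]' | f
python3 - <<'E'
from h import *
where(); im,P=grab("top")
for v in (197,203,207,215): print([P[v,u].round(3).tolist()[1:] for u in range(200,276,5)])
E
```

```text
position: [0.505, 0.06, 0.1953]
ft_force: [0.2, 1.6, -1.1]
grip_width: 0.0855
position: [0.5028, 0.0899, 0.1768]
ft_force: [0.5, 0.7, -0.5]
grip_width: 0.0857
position: [0.5008, 0.1143, 0.1485]
ft_force: [0.1, 1.7, -0.9]
grip_width: 0.0856
t 16.78 p [0.5008 0.1143 0.1485] bench -0.012 0.112 ang 4.7 F [ 0.1  1.7 -0.9] w 0.0856 tilt [-0. -0.] q6 85.0
[[0.197, -0.002], [0.183, -0.007], [0.168, 0.003], [0.155, -0.006], [0.14, 0.005], [0.126, 0.003], [0.112, -0.001], [0.098, 0.003], [0.084, -0.003], [0.07, 0.0], [0.056, -0.004], [0.04, 0.069], [0.026, 0.068], [0.013, 0.103], [-0.0, 0.069], [-0.014, 0.071]]
[[0.197, -0.002], [0.183, -0.003], [0.168, 0.004], [0.155, -0.003], [0.133, 0.075], [0.12, 0.072], [0.107, 0.071], [0.093, 0.07], [0.08, 0.07], [0.066, 0.076], [0.053, 0.067], [0.04, 0.066], [0.027, 0.07], [0.013, 0.105], [-0.0, 0.07], [-0.014, 0.07]]
[[0.196, 0.001], [0.163, 0.159], [0.149, 0.172], [0.137, 0.164], [0.125, 0.162], [0.114, 0.146], [0.101, 0.139], [0.089, 0.129], [0.077, 0.123], [0.064, 0.117], [0.052, 0.104], [0.039, 0.093], [0.027, 0.066], [0.013, 0.105], [-0.0, 0.071], [-0.014, 0.077]]
[[0.197, -0.005], [0.163, 0.159], [0.149, 0.17], [0.136, 0.17], [0.126, 0.154], [0.113, 0.151], [0.101, 0.144], [0.09, 0.129], [0.077, 0.124], [0.064, 0.12], [0.052, 0.107], [0.039, 0.098], [0.026, 0.09], [0.013, 0.103], [0.0, 0.068], [-0.013, 0.069]]
```

```bash
f(){ sed -n '2p;4p;5p'; }
python3 -m handwheel '[[[0,-0.004,0.004,0],[0,-0.004,0.005,0],[0,-0.004,0.006,0],[0,-0.003,0.005,0],[0,-0.002,0.004,0]]]' | f
python3 -m handwheel '[[[0,-0.001,0.001,0],[0,0,0,0],[0,0,0,0]]]' | f
python3 - <<'E'
from h import *
where(); im,P=grab("top")
for v in (207,215): print([P[v,u].round(3).tolist()[1:] for u in range(195,276,5)])
im,_=grab("side"); save(im[80:290,150:430],"side4.png",2.5)
E
```

```text
position: [0.4995, 0.131, 0.1247]
ft_force: [-0.2, 0.0, 0.2]
grip_width: 0.0856
position: [0.4997, 0.1316, 0.1245]
ft_force: [0.5, -1.3, -0.4]
grip_width: 0.0859
t 17.5 p [0.4997 0.1316 0.1245] bench -0.0117 0.1294 ang 4.7 F [ 0.5 -1.3 -0.4] w 0.0859 tilt [ 0. -0.] q6 87.0
[[0.211, -0.0], [0.196, 0.0], [0.183, -0.003], [0.168, 0.004], [0.154, 0.006], [0.131, 0.094], [0.118, 0.097], [0.105, 0.092], [0.092, 0.093], [0.079, 0.091], [0.066, 0.094], [0.052, 0.094], [0.039, 0.092], [0.027, 0.07], [0.013, 0.112], [-0.0, 0.067], [-0.014, 0.068]]
[[0.21, 0.003], [0.185, 0.089], [0.17, 0.097], [0.158, 0.094], [0.144, 0.098], [0.132, 0.088], [0.118, 0.095], [0.105, 0.094], [0.092, 0.087], [0.079, 0.091], [0.066, 0.093], [0.053, 0.091], [0.039, 0.093], [0.027, 0.069], [0.013, 0.106], [0.0, 0.073], [-0.013, 0.066]]
```

View pics/side4.png

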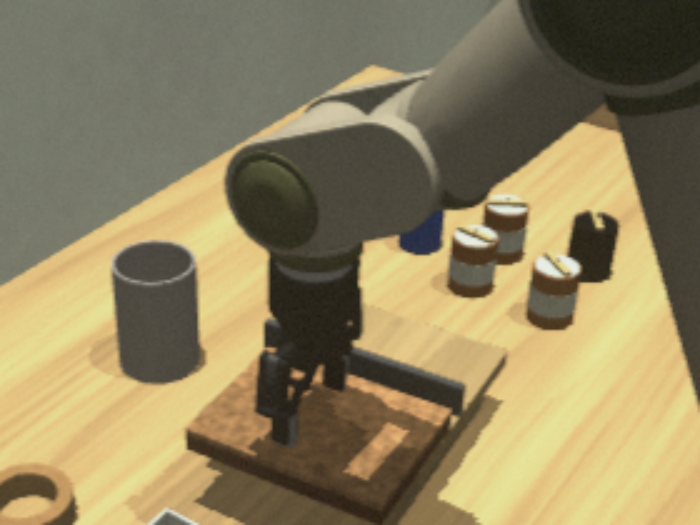

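The crop shows the board flat with the cork up on the +y half of the deck (top at 0.092–0.094). About 58 mm overhangs, so I'll slide it closer to the rail with the gripper closed, then check with a top view.

```bash
f(){ sed -n '2p;4p;5p'; }
python3 -m handwheel '[[[0,0,-0.04,0],[0,0,-0.04,0],[0,-0.03,0,0],[0,-0.03,0,0],[0,-0.03,0,0]]]' 0 | f
python3 -m handwheel '[[[0,0,0.04,0],[0,0,0.04,0],[0,0,0.04,0],[0,0,0.007,0],[0,0,0,0]]]' | f
python3 -m handwheel '[[[0,0.007,0,0],[0,0.007,0,0],[0,0.007,0,0],[0,0.006,0,0],[0,0.004,0,0]]]' | f
python3 -m handwheel '[[[0,0.004,0,0],[0,0.004,0,0],[0,0,0,0],[0,0,0,0]]]' | f
python3 -m handwheel '[[[0,0.003,0,0],[0,0,0,0],[0,0,0,0]]]' | f
python3 - <<'E'
from h import *
where(); im,P=grab("top"); print([P[195,u].round(3).tolist()[1:] for u in range(200,276,5)]);print([P[205,u].round(3).tolist()[1:] for u in range(200,276,5)])
E
```

```text
position: [0.4923, 0.2222, 0.2054]
ft_force: [-0.0, -0.4, -0.9]
grip_width: 0.0256
position: [0.4914, 0.2212, 0.076]
ft_force: [1.3, 0.2, -0.1]
grip_width: -0.0002
position: [0.4953, 0.1899, 0.0786]
ft_force: [0.1, 4.8, 2.8]
grip_width: -0.0003
position: [0.4952, 0.1822, 0.0772]
ft_force: [-0.8, -0.1, -0.1]
grip_width: 0.0002
position: [0.4954, 0.1795, 0.0772]
ft_force: [-0.6, 0.0, 0.8]
grip_width: 0.0003
t 19.43 p [0.4954 0.1795 0.0772] bench -0.0121 0.1774 ang 4.7 F [-0.6  0.   0.8] w 0.0003 tilt [-0.001 -0.   ] q6 92.0
[[0.196, 0.005], [0.182, -0.0], [0.168, 0.002], [0.154, -0.001], [0.14, -0.001], [0.126, -0.002], [0.112, -0.001], [0.098, 0.004], [0.084, 0.006], [0.07, -0.001], [0.057, -0.014], [0.042, -0.001], [0.028, 0.002], [0.014, -0.002], [-0.0, 0.005], [-0.014, 0.06]]
[[0.197, -0.001], [0.182, 0.003], [0.169, -0.003], [0.155, -0.001], [0.134, 0.071], [0.12, 0.07], [0.107, 0.069], [0.093, 0.071], [0.079, 0.094], [0.065, 0.096], [0.052, 0.099], [0.039, 0.09], [0.026, 0.092], [0.013, 0.101], [-0.0, 0.071], [-0.014, 0.073]]
```

```bash
f(){ sed -n '2p;4p;5p'; }
python3 -m handwheel '[[[0,-0.02,0,0],[0,-0.02,-0.03,0],[0,0,-0.04,0],[0,0,-0.04,0],[0,0,-0.04,0]]]' 100 | f
python3 - <<'E'
from h import *
where(); im,P=grab("top"); save(im,"top5.png",1.4); Z=P[...,2]
m=((Z>0.06)&(Z<0.09)&(P[...,0]>0.0)).astype(np.uint8)
n,l,s,c=cv2.connectedComponentsWithStats(m)
for i in range(1,n):
    if 150<s[i,4]<600: print(c[i].round(1),ray("top",*c[i],.074).round(4),im[l==i].mean(0).round())
E
```

```text
position: [0.4918, 0.2197, 0.229]
ft_force: [-0.1, -0.6, -0.4]
grip_width: 0.0608
t 19.9 p [0.4918 0.2197 0.229 ] bench -0.0125 0.2178 ang 4.7 F [-0.1 -0.6 -0.4] w 0.0608 tilt [-0.001 -0.001] q6 97.0
[406.8 184.3] [ 0.6581 -0.3676  0.074 ] [ 48.  71. 109.]
[251.6 218. ] [0.5723 0.0493 0.074 ] [115.  99.  67.]
[422.7 220.4] [ 0.5611 -0.408   0.074 ] [113. 113. 101.]
[388.  222.1] [ 0.5574 -0.315   0.074 ] [115. 115. 103.]
[133. 231.] [0.5409 0.3649 0.074 ] [114. 115. 104.]
[433.  260.8] [ 0.453  -0.4332  0.074 ] [46. 45. 36.]
[386.7 262.8] [ 0.4491 -0.3095  0.074 ] [115. 115. 103.]
[  8.8 339.4] [0.2593 0.6913 0.074 ] [85. 60. 29.]
[  8.4 366.1] [0.1898 0.6916 0.074 ] [86. 61. 29.]
[  8.2 392.9] [0.1201 0.6913 0.074 ] [85. 61. 29.]
```

View pics/top5.png

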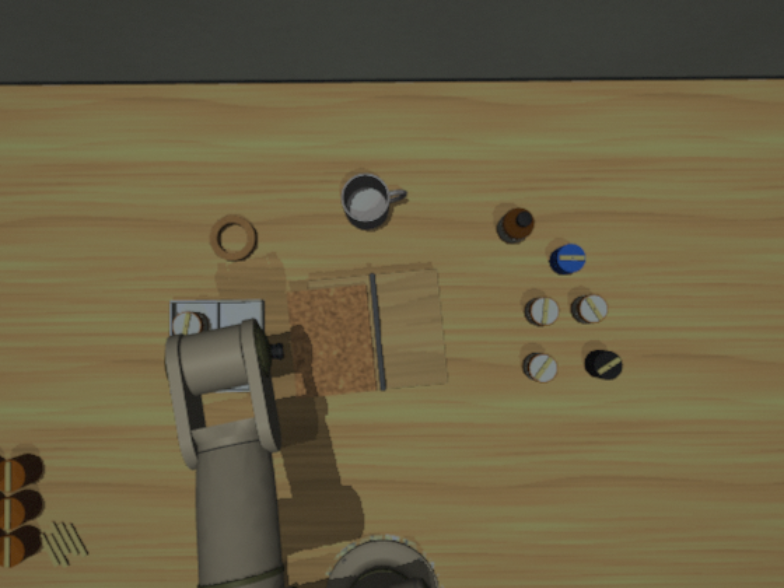

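The top view shows the cork board flat at (340,338) beside the rail at (378,332). The whole table is now visible across the views: three white-topped spares at (545,311), (593,309), (543,368), and one kept jar. That makes three empty cells and no leftovers. Next, the jars.

```bash
cat >> h.py <<'E'
def tops():
    im,P=grab("top"); Z=P[...,2]
    n,l,s,c=cv2.connectedComponentsWithStats(((Z>0.06)&(Z<0.09)&(im.min(-1)>60)).astype(np.uint8))
    for i in range(1,n):
        if 150<s[i,4]<600: print(" top",ray("top",*c[i],.074).round(4)[:2],s[i,4],im[l==i].mean(0).round())
E
python3 -m handwheel '[[[0.0015,0.0385,0,0],[0.0015,0.0385,0,0],[0.0015,0.0385,0,0],[0.0015,0.0385,0,0],[0.0015,0.0385,0,0]]]' >/dev/null
python3 -m handwheel '[[[0.0015,0.0385,0,0],[0.0015,0.0385,0,0],[0.0015,0.0385,0,0],[0.0015,0.0385,0,0],[0.0015,0.0385,0,0]]]' >/dev/null
python3 -m handwheel '[[[0.0015,0.0385,0,0],[0,0.03,0,0],[0,0.02,0,0],[0,0,0,0],[0,0,0,0]]]' | tail -2
python3 -c "from h import *;where([.5574,-.315,.052]);tops()"
```

```text
ft_force: [-0.5, 0.9, 0.0]
grip_width: 0.0852
t 21.2 p [ 0.547  -0.2518  0.2265] bench 0.0047 -0.2566 ang 4.6 F [-0.5  0.9  0. ] w 0.0852 tilt [-0.001  0.001] q6 49.0
 need tool delta [0.0055 0.064  0.1745]
 top [0.602  0.0617] 387 [121. 105.  72.]
 top [0.5366 0.3658] 332 [121. 123. 112.]
 top [ 0.4548 -0.3121] 218 [118. 121. 109.]
```

```bash
f(){ sed -n '2p;4p;5p'; }
python3 -m handwheel '[[[0.0055,0.032,0,0],[0,0.032,0,0],[0,0,0.035,0],[0,0,0.035,0],[0,0,0,0]]]' | f
python3 -c "from h import *;where([.5574,-.315,.052]); im,P=grab('side'); save(im[120:220,290:420],'side6.png',5)"
```

```text
position: [0.5559, -0.3116, 0.1509]
ft_force: [-0.5, -0.7, -1.2]
grip_width: 0.0854
t 21.67 p [ 0.5559 -0.3116  0.1509] bench 0.0088 -0.3169 ang 4.7 F [-0.5 -0.7 -1.2] w 0.0854 tilt [-0.009  0.008] q6 45.0
 need tool delta [0.0021 0.0044 0.0988]
```

View pics/side6.png

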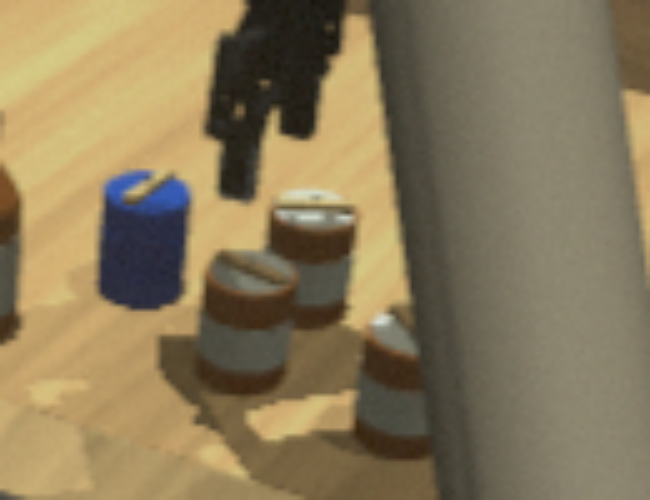

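The crop shows the open fingers above the nearest white-topped spare at crop (248,315), with the other two spares upright and blue at left. I descend and grip.

```bash
f(){ sed -n '2p;4p;5p'; }
python3 -m handwheel '[[[0,0,0.033,0],[0,0,0.033,0],[0,0,0.033,0],[0,0,0,0],[0,0,0,0]]]' | f
python3 -c "from h import *;where([.5574,-.315,.052])"
python3 -m handwheel '[[[0,0,0,0],[0,0,0,0],[0,0,0,0],[0,0,0,0],[0,0,0,0]]]' 0 40| f
python3 -m handwheel '[[[0,0,0,0],[0,0,-0.03,0],[0,0,-0.04,0],[0,0,-0.04,0],[0,0,0,0]]]' | f
python3 -c "from h import *;where([.5396,.2745,.16])"
```

```text
position: [0.5586, -0.314, 0.0599]
ft_force: [-0.7, 0.5, 0.5]
grip_width: 0.0856
t 22.13 p [ 0.5586 -0.314   0.0599] bench 0.0114 -0.3195 ang 4.7 F [-0.7  0.5  0.5] w 0.0856 tilt [ 0. -0.] q6 45.0
 need tool delta [-0.0013  0.0009  0.0079]
position: [0.559, -0.3152, 0.0613]
ft_force: [-0.1, -0.6, 7.7]
grip_width: 0.0549
position: [0.5603, -0.3161, 0.1783]
ft_force: [-0.0, -0.8, -1.8]
grip_width: 0.0546
t 22.97 p [ 0.5603 -0.3161  0.1783] bench 0.0128 -0.3218 ang 4.7 F [-0.  -0.8 -1.8] w 0.0546 tilt [ 0.012 -0.01 ] q6 45.0
 need tool delta [ 0.0274 -0.5905  0.012 ]
```

```bash
f(){ sed -n '2p;4p;5p'; }
python3 -m handwheel '[[[0.0018,-0.0394,-0.02,0],[0.0018,-0.035,-0.01,0],[0.0018,-0.0394,0,0],[0.0018,-0.0394,0,0],[0.0018,-0.0394,0,0]]]' >/dev/null
python3 -m handwheel '[[[0.0018,-0.0394,0,0],[0.0018,-0.0394,0,0],[0.0018,-0.0394,0,0],[0.0018,-0.0394,0,0],[0.0018,-0.0394,0,0]]]' >/dev/null
python3 -m handwheel '[[[0.0018,-0.0394,0,0],[0.0018,-0.0394,0,0],[0.0018,-0.0394,0,0],[0.0018,-0.0394,0,0],[0,0,0,0]]]' |f
python3 -m handwheel '[[[0,0,0,0],[0,0,0,0]]]' |f
python3 -c "from h import *;where([.5408,.2745,.066])"
```

```text
position: [0.5374, 0.2368, 0.1981]
ft_force: [-1.2, -1.0, -2.0]
grip_width: 0.055
position: [0.5386, 0.2305, 0.1977]
ft_force: [-0.4, -0.5, -0.8]
grip_width: 0.0548
t 24.38 p [0.5386 0.2305 0.1977] bench 0.035 0.2249 ang 4.7 F [-0.4 -0.5 -0.8] w 0.0548 tilt [ 0.001 -0.   ] q6 97.0
 need tool delta [ 0.0057 -0.0437  0.1317]
```

```bash
f(){ sed -n '2p;4p;5p'; }
python3 -m handwheel '[[[0.003,-0.022,0,0],[0.0027,-0.0217,0,0],[0,0,0.03,0],[0,0,0.03,0],[0,0,0,0]]]' |f
python3 -c "from h import *;where([.5408,.2745,.066])"
python3 -m handwheel '[[[0,0,0.03,0],[0,0,0.025,0],[0,0,0.008,0],[0,0,0,0],[0,0,0,0]]]' |f
python3 -m handwheel '[[[0,0,0.003,0],[0,0,0.003,0],[0,0,0,0],[0,0,0,0]]]' |f
python3 -c "from h import *;where([.5408,.2745,.066])"
```

```text
position: [0.5388, 0.2728, 0.1323]
ft_force: [-1.1, -0.3, -3.8]
grip_width: 0.0549
t 24.8 p [0.5388 0.2728 0.1323] bench 0.0386 0.267 ang 4.6 F [-1.1 -0.3 -3.8] w 0.0549 tilt [-0.009 -0.003] q6 101.0
 need tool delta [ 0.0028 -0.0017  0.0663]
position: [0.5418, 0.2743, 0.0759]
ft_force: [-0.7, 0.5, -1.0]
grip_width: 0.0548
position: [0.5409, 0.2748, 0.0687]
ft_force: [-0.7, 0.0, -2.0]
grip_width: 0.0546
t 25.55 p [0.5409 0.2748 0.0687] bench 0.0409 0.2688 ang 4.7 F [-0.7  0.  -2. ] w 0.0546 tilt [0.001 0.   ] q6 101.0
 need tool delta [-0.0001  0.0003  0.0027]
```

```bash
f(){ sed -n '2p;4p;5p'; }
python3 -m handwheel '[[[0,0,0.002,0],[0,0,0.002,0],[0,0,0,0],[0,0,0,0]]]' |f
python3 -m handwheel '[[[0,0,0,0],[0,0,0,0],[0,0,0,0],[0,0,0,0]]]' 75 |f
python3 -m handwheel '[[[0,0,-0.03,0],[0,0,-0.04,0],[0,0,-0.04,0],[0,0,-0.03,0],[0,0,0,0]]]' |f
python3 -c "from h import *;where([.4491,-.3095,.12]);tops()"
```

```text
position: [0.541, 0.2749, 0.0654]
ft_force: [-2.5, -0.9, 7.0]
grip_width: 0.055
position: [0.5408, 0.2747, 0.0641]
ft_force: [1.3, 0.1, -0.3]
grip_width: 0.064
position: [0.5428, 0.2754, 0.211]
ft_force: [0.5, -0.6, -0.4]
grip_width: 0.0642
t 26.63 p [0.5428 0.2754 0.211 ] bench 0.0428 0.2693 ang 4.7 F [ 0.5 -0.6 -0.4] w 0.0642 tilt [0.011 0.003] q6 101.0
 need tool delta [-0.1421  0.5756  0.088 ]
 top [0.6162 0.0748] 303 [121. 105.  72.]
 top [ 0.5619 -0.4106] 302 [122. 124. 114.]
 top [ 0.4493 -0.3118] 315 [122. 124. 113.]
```

```bash
f(){ sed -n '2p;4p;5p'; }
python3 -m handwheel '[[[-0.009,0.038,0,0],[-0.009,0.038,0,0],[-0.009,0.038,0,0],[-0.009,0.038,0,0],[-0.009,0.038,0,0]]]' 100 >/dev/null
python3 -m handwheel '[[[-0.009,0.038,0,0],[-0.009,0.038,0,0],[-0.009,0.038,0,0],[-0.009,0.038,0,0],[-0.009,0.038,0,0]]]' >/dev/null
python3 -m handwheel '[[[-0.009,0.038,0,0],[-0.009,0.038,0,0],[-0.009,0.02,0,0],[-0.009,0,0,0],[0,0,0,0]]]' |f
python3 -c "from h import *;where([.4491,-.3095,.12]);tops()"
```

```text
position: [0.4523, -0.2103, 0.2028]
ft_force: [0.7, 0.2, 0.6]
grip_width: 0.0852
t 27.93 p [ 0.4523 -0.2103  0.2028] bench -0.0863 -0.2076 ang 4.5 F [0.7 0.2 0.6] w 0.0852 tilt [-0.003  0.002] q6 47.0
 need tool delta [-0.0108  0.0988  0.0826]
 top [0.6162 0.0748] 304 [121. 105.  72.]
 top [ 0.562  -0.4105] 302 [122. 124. 113.]
 top [0.5397 0.274 ] 338 [122. 124. 114.]
 top [0.5365 0.3658] 330 [120. 122. 111.]
```

```bash
f(){ sed -n '2p;4p;5p'; }
python3 -m handwheel '[[[-0.0036,0.033,0,0],[-0.0036,0.033,0,0],[-0.0036,0.0328,0,0],[0,0,0.033,0],[0,0,0,0]]]' | f
python3 -m handwheel '[[[0,0,0,0],[0,0,0,0]]]' | f
python3 - <<'E'
from h import *
where([.4491,-.3095,.061]); tops()
im,P=grab("side"); Z=P[...,2]
m=(Z>.066)&(Z<.082)&(np.hypot(P[...,0]-.45,P[...,1]+.31)<.07); q=P[m]; print(m.sum(), np.nanmean(q,0).round(3), np.nanmin(q,0).round(3),np.nanmax(q,0).round(3))
E
```

```text
position: [0.4501, -0.3077, 0.1664]
ft_force: [-0.7, 2.2, -1.2]
grip_width: 0.0853
position: [0.4518, -0.3079, 0.172]
ft_force: [-0.4, -0.3, 0.4]
grip_width: 0.0852
t 28.57 p [ 0.4518 -0.3079  0.172 ] bench -0.0947 -0.3049 ang 4.8 F [-0.4 -0.3  0.4] w 0.0852 tilt [0. 0.] q6 39.0
 need tool delta [-0.0028  0.0014  0.111 ]
 top [0.605 0.064] 372 [121. 105.  72.]
 top [ 0.5618 -0.4106] 304 [124. 126. 115.]
 top [0.5397 0.2741] 340 [123. 126. 115.]
 top [0.5366 0.3658] 334 [122. 124. 113.]
186 [ 0.449 -0.304  0.073] [ 0.423 -0.337  0.066] [ 0.477 -0.279  0.08 ]
```

```bash
f(){ sed -n '2p;4p;5p'; }
python3 -m handwheel '[[[-0.0025,0.0014,0.037,0],[0,0,0.037,0],[0,0,0.037,0],[0,0,0,0],[0,0,0,0]]]' | f
python3 -m handwheel '[[[0,0,0,0],[0,0,0,0],[0,0,0,0],[0,0,0,0],[0,0,0,0]]]' 0 40| f
python3 -c "from h import *;where([.4491,-.3095,.061])"
python3 -m handwheel '[[[0,0,-0.02,0],[0,0,-0.03,0],[0,0,-0.04,0],[0,0,-0.04,0],[0,0,0,0]]]' | f
python3 -c "from h import *;where([.4536,.275,.19])"
```

```text
position: [0.449, -0.3104, 0.0606]
ft_force: [0.6, 0.1, 1.3]
grip_width: 0.0853
position: [0.4497, -0.3115, 0.0627]
ft_force: [0.4, 1.8, 8.4]
grip_width: 0.055
t 29.5 p [ 0.4497 -0.3115  0.0627] bench -0.0971 -0.3083 ang 4.7 F [0.4 1.8 8.4] w 0.055 tilt [ 0.003 -0.003] q6 38.0
 need tool delta [-0.0004 -0.0021  0.0017]
position: [0.4508, -0.3127, 0.199]
ft_force: [0.1, -1.5, -0.8]
grip_width: 0.0545
t 29.92 p [ 0.4508 -0.3127  0.199 ] bench -0.0961 -0.3096 ang 4.7 F [ 0.1 -1.5 -0.8] w 0.0545 tilt [ 0.01  -0.011] q6 38.0
 need tool delta [ 0.0508 -0.5856  0.0024]
```

```bash
f(){ sed -n '2p;4p;5p'; }
python3 -m handwheel '[[[0.0034,-0.039,0,0],[0.0034,-0.039,0,0],[0.0034,-0.039,0,0],[0.0034,-0.039,0,0],[0.0034,-0.039,0,0]]]' >/dev/null
python3 -m handwheel '[[[0.0034,-0.039,0,0],[0.0034,-0.039,0,0],[0.0034,-0.039,0,0],[0.0034,-0.039,0,0],[0.0034,-0.039,0,0]]]' >/dev/null
python3 -m handwheel '[[[0.0034,-0.039,0,0],[0.0034,-0.039,0,0],[0.0034,-0.039,0,0],[0.0034,-0.035,0,0],[0.0034,-0.02,0,0]]]' >/dev/null
python3 -m handwheel '[[[0,0,0,0],[0,0,0,0]]]' |f
python3 -c "from h import *;where([.4536,.275,.066]);tops()"
```

```text
position: [0.4535, 0.2542, 0.1905]
ft_force: [0.5, -0.5, -2.1]
grip_width: 0.0548
t 31.33 p [0.4535 0.2542 0.1905] bench -0.0478 0.2553 ang 4.8 F [ 0.5 -0.5 -2.1] w 0.0548 tilt [0.001 0.   ] q6 101.0
 need tool delta [ 0.0017 -0.0207  0.1245]
 top [0.6161 0.0754] 302 [120. 104.  71.]
 top [ 0.562  -0.4106] 303 [120. 123. 112.]
 top [0.5397 0.2742] 328 [119. 115.  99.]
 top [0.5364 0.3659] 327 [119. 120. 108.]
```

```bash
f(){ sed -n '2p;4p;5p'; }
python3 -m handwheel '[[[0.0017,-0.0207,0,0],[0,0,0.035,0],[0,0,0.035,0],[0,0,0.03,0],[0,0,0,0]]]' |f
python3 -m handwheel '[[[0,0,0.01,0],[0,0,0.006,0],[0,0,0.004,0],[0,0,0,0],[0,0,0,0]]]' |f
python3 -c "from h import *;where([.4536,.275,.066])"
```

```text
position: [0.4516, 0.2721, 0.0858]
ft_force: [-1.4, -0.1, -2.9]
grip_width: 0.0553
position: [0.4544, 0.2742, 0.071]
ft_force: [0.5, -0.4, -3.1]
grip_width: 0.0549
t 32.22 p [0.4544 0.2742 0.071 ] bench -0.0454 0.2752 ang 4.7 F [ 0.5 -0.4 -3.1] w 0.0549 tilt [0.001 0.   ] q6 104.0
 need tool delta [-0.0007 -0.0008  0.005 ]
```

```bash
f(){ sed -n '2p;4p;5p'; }
python3 -m handwheel '[[[0,0,0.003,0],[0,0,0.002,0],[0,0,0,0],[0,0,0,0]]]' |f
python3 -m handwheel '[[[0,0,0,0],[0,0,0,0],[0,0,0,0],[0,0,0,0]]]' 75 |f
python3 -m handwheel '[[[0,0,-0.03,0],[0,0,-0.04,0],[0,0,-0.04,0],[0,0,-0.03,0],[0,0,0,0]]]' |f
python3 -c "from h import *;where([.5612,-.408,.12]);tops()"
```

```text
position: [0.4544, 0.2744, 0.0668]
ft_force: [-2.6, -0.4, 11.7]
grip_width: 0.0549
position: [0.454, 0.2742, 0.0651]
ft_force: [-0.4, -0.3, -0.3]
grip_width: 0.0641
position: [0.4559, 0.275, 0.2112]
ft_force: [-0.0, 0.3, 0.1]
grip_width: 0.0641
t 33.3 p [0.4559 0.275  0.2112] bench -0.0438 0.2758 ang 4.7 F [-0.   0.3  0.1] w 0.0641 tilt [0.011 0.004] q6 104.0
 need tool delta [0.0483 0.6895 0.0899]
 top [0.6163 0.0744] 299 [120. 104.  71.]
 top [ 0.5619 -0.4106] 303 [121. 123. 113.]
 top [0.5397 0.2742] 327 [120. 116. 100.]
 top [0.5363 0.3663] 317 [119. 118. 104.]
```

```bash
f(){ sed -n '2p;4p;5p'; }
python3 -m handwheel '[[[0.003,0.039,0,0],[0.003,0.039,0,0],[0.003,0.039,0,0],[0.003,0.039,0,0],[0.003,0.039,0,0]]]' 100 >/dev/null
python3 -m handwheel '[[[0.003,0.039,0,0],[0.003,0.039,0,0],[0.003,0.039,0,0],[0.003,0.039,0,0],[0.003,0.039,0,0]]]' >/dev/null
python3 -m handwheel '[[[0.003,0.039,0,0],[0.003,0.039,0,0],[0.003,0.039,0,0],[0.003,0.039,0,0],[0.003,0.039,0,0]]]' >/dev/null
python3 -m handwheel '[[[0,0,0,0],[0,0,0,0]]]' |f
python3 -c "from h import *;where([.5612,-.408,.061]);tops()"
```

```text
position: [0.5458, -0.3068, 0.2027]
ft_force: [0.5, 0.7, 0.1]
grip_width: 0.0852
t 34.77 p [ 0.5458 -0.3068  0.2027] bench -0.0009 -0.3114 ang 4.5 F [0.5 0.7 0.1] w 0.0852 tilt [-0.003  0.002] q6 45.0
 need tool delta [0.0078 0.1024 0.1414]
 top [0.6135 0.071 ] 331 [122. 106.  72.]
 top [0.5397 0.2739] 335 [124. 126. 115.]
 top [0.5367 0.3659] 331 [122. 124. 113.]
 top [0.4539 0.2739] 338 [124. 127. 116.]
```

Two jars are seated at cell centres, (0.540,0.274) and (0.454,0.274). Now the third.

```bash
f(){ sed -n '2p;4p;5p'; }
python3 -m handwheel '[[[0.0026,0.034,0,0],[0.0026,0.034,0,0],[0.0026,0.034,0,0],[0,0,0.03,0],[0,0,0,0]]]' >/dev/null
python3 -m handwheel '[[[0,0,0,0],[0,0,0,0]]]' | f
python3 - <<'E'
from h import *
where([.5612,-.408,.061])
im,P=grab("side"); Z=P[...,2]
m=(Z>.066)&(Z<.082)&(np.hypot(P[...,0]-.56,P[...,1]+.408)<.06); q=P[m]; print(m.sum(), np.nanmean(q,0).round(3), np.nanmin(q,0).round(3),np.nanmax(q,0).round(3))
E
```

```text
position: [0.5628, -0.4046, 0.1761]
ft_force: [-0.1, -0.8, 0.3]
grip_width: 0.0853
t 35.4 p [ 0.5628 -0.4046  0.1761] bench 0.0083 -0.4102 ang 4.8 F [-0.1 -0.8  0.3] w 0.0853 tilt [0. 0.] q6 40.0
 need tool delta [-0.0019  0.0033  0.1151]
144 [ 0.56  -0.401  0.073] [ 0.535 -0.434  0.066] [ 0.59  -0.377  0.08 ]
```

```bash
f(){ sed -n '2p;4p;5p'; }
python3 -m handwheel '[[[-0.0015,0.0025,0.037,0],[0,0,0.037,0],[0,0,0.04,0],[0,0,0,0],[0,0,0,0]]]' | f
python3 -m handwheel '[[[0,0,0,0],[0,0,0,0],[0,0,0,0],[0,0,0,0],[0,0,0,0]]]' 0 40| f
python3 -c "from h import *;where()"
python3 -m handwheel '[[[0,0,-0.02,0],[0,0,-0.03,0],[0,0,-0.04,0],[0,0,-0.04,0],[0,0,0,0]]]' | f
python3 -c "from h import *;where([.4546,.361,.19])"
```

```text
position: [0.5613, -0.4079, 0.0615]
ft_force: [0.4, -0.2, 1.3]
grip_width: 0.085
position: [0.5621, -0.4096, 0.0647]
ft_force: [-0.3, 1.7, 7.9]
grip_width: 0.0548
t 36.28 p [ 0.5621 -0.4096  0.0647] bench 0.0072 -0.4151 ang 4.7 F [-0.3  1.7  7.9] w 0.0548 tilt [ 0.004 -0.004] q6 40.0
position: [0.563, -0.4105, 0.2023]
ft_force: [-0.2, -0.7, -2.0]
grip_width: 0.0546
t 36.7 p [ 0.563  -0.4105  0.2023] bench 0.008 -0.4161 ang 4.7 F [-0.2 -0.7 -2. ] w 0.0546 tilt [ 0.012 -0.012] q6 40.0
 need tool delta [-0.0452 -0.7779  0.0015]
```

```bash
f(){ sed -n '2p;4p;5p'; }
python3 -m handwheel '[[[-0.0022,-0.039,0,0],[-0.0022,-0.039,0,0],[-0.0022,-0.039,0,0],[-0.0022,-0.039,0,0],[-0.0022,-0.039,0,0]]]' >/dev/null
python3 -m handwheel '[[[-0.0022,-0.039,0,0],[-0.0022,-0.039,0,0],[-0.0022,-0.039,0,0],[-0.0022,-0.039,0,0],[-0.0022,-0.039,0,0]]]' >/dev/null
python3 -m handwheel '[[[-0.0022,-0.039,0,0],[-0.0022,-0.039,0,0],[-0.0022,-0.039,0,0],[-0.0022,-0.039,0,0],[-0.0022,-0.039,0,0]]]' >/dev/null
python3 -m handwheel '[[[-0.0022,-0.039,0,0],[-0.0022,-0.039,0,0],[-0.0022,-0.035,0,0],[-0.0022,-0.02,0,0],[0,0,0,0]]]' >/dev/null
python3 -m handwheel '[[[0,0,0,0],[0,0,0,0]]]' |f
python3 -c "from h import *;where([.4546,.361,.068])"
```

```text
position: [0.4612, 0.3029, 0.1918]
ft_force: [0.1, -0.6, -2.0]
grip_width: 0.0548
t 38.53 p [0.4612 0.3029 0.1918] bench -0.0363 0.3032 ang 4.7 F [ 0.1 -0.6 -2. ] w 0.0548 tilt [0.001 0.   ] q6 106.0
 need tool delta [-0.002  -0.0584  0.1238]
```

```bash
f(){ sed -n '2p;4p;5p'; }
python3 -m handwheel '[[[-0.001,-0.0292,0,0],[-0.001,-0.0292,0,0],[0,0,0.03,0],[0,0,0.035,0],[0,0,0,0]]]' |f
python3 -c "from h import *;where([.4546,.361,.068])"
python3 -m handwheel '[[[0,0,0.025,0],[0,0,0.017,0],[0,0,0.008,0],[0,0,0,0],[0,0,0,0]]]' |f
python3 -c "from h import *;where([.4546,.361,.068])"
```

```text
position: [0.4523, 0.3592, 0.121]
ft_force: [-0.6, -0.4, -3.8]
grip_width: 0.0548
t 38.95 p [0.4523 0.3592 0.121 ] bench -0.0407 0.3601 ang 4.6 F [-0.6 -0.4 -3.8] w 0.0548 tilt [-0.009 -0.005] q6 112.0
 need tool delta [ 0.0029 -0.0018  0.0529]
position: [0.4552, 0.3612, 0.0776]
ft_force: [-0.3, -0.1, -1.7]
grip_width: 0.0545
t 39.37 p [0.4552 0.3612 0.0776] bench -0.0376 0.3617 ang 4.6 F [-0.3 -0.1 -1.7] w 0.0545 tilt [0.001 0.001] q6 112.0
 need tool delta [-0.0006  0.0001  0.0096]
```

```bash
f(){ sed -n '2p;4p;5p'; }
python3 -m handwheel '[[[0,0,0.004,0],[0,0,0.003,0],[0,0,0.0015,0],[0,0,0,0],[0,0,0,0]]]' |f
python3 -m handwheel '[[[0,0,0.001,0],[0,0,0.001,0],[0,0,0,0],[0,0,0,0]]]' |f
python3 -m handwheel '[[[0,0,0,0],[0,0,0,0],[0,0,0,0],[0,0,0,0]]]' 75 |f
python3 -m handwheel '[[[0,0,-0.03,0],[0,0,-0.04,0],[0,0,-0.04,0],[0,0,-0.04,0],[0,0,0,0]]]' |f
python3 -m handwheel '[[[-0.01,0.04,0,0],[-0.01,0.04,0,0],[-0.01,0.04,0,0],[-0.01,0.04,0,0],[-0.01,0.04,0,0]]]' >/dev/null
python3 -m handwheel '[[[0,0.04,0,0],[0,0.04,0,0],[0,0.04,0,0],[0,0.04,0,0],[0,0.04,0,0]]]' >/dev/null
python3 -m handwheel '[[[0,0.04,0,0],[0,0.04,0,0],[0,0.04,0,0],[0,0,0,0],[0,0,0,0]]]' >/dev/null
python3 - <<'E'
from h import *
where(); tops(); im,P=grab("top"); save(im[150:300,90:430],"fin_top.png",2.3); im,_=grab("side"); save(im,"fin_side.png",1.4)
E
```

```text
position: [0.4547, 0.3615, 0.0687]
ft_force: [-1.5, -1.2, 6.4]
grip_width: 0.0544
position: [0.4548, 0.3616, 0.0686]
ft_force: [-6.7, -3.4, 22.5]
grip_width: 0.0547
position: [0.4544, 0.3614, 0.0655]
ft_force: [-0.3, -0.4, 0.1]
grip_width: 0.0639
position: [0.4565, 0.3627, 0.2236]
ft_force: [0.9, 1.1, 0.1]
grip_width: 0.0642
t 42.12 p [ 0.4467 -0.1626  0.215 ] bench -0.0881 -0.1596 ang 4.5 F [-0.8 -0.4 -0.4] w 0.0639 tilt [-0.001  0.001] q6 51.0
 top [0.6163 0.0752] 299 [120. 104.  71.]
 top [0.5401 0.2741] 333 [121. 123. 113.]
 top [0.5366 0.366 ] 330 [119. 121. 110.]
 top [0.4544 0.3611] 335 [119. 122. 112.]
 top [0.4539 0.2739] 339 [121. 123. 113.]
 top [ 0.4285 -0.0608] 261 [105.  91.  63.]
```

View pics/fin_top.png

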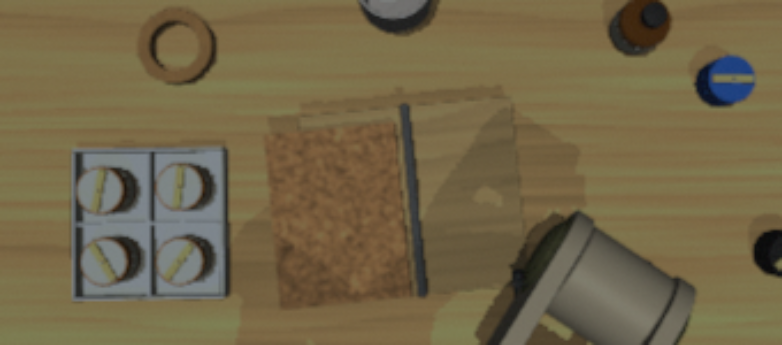

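View pics/fin_side.png

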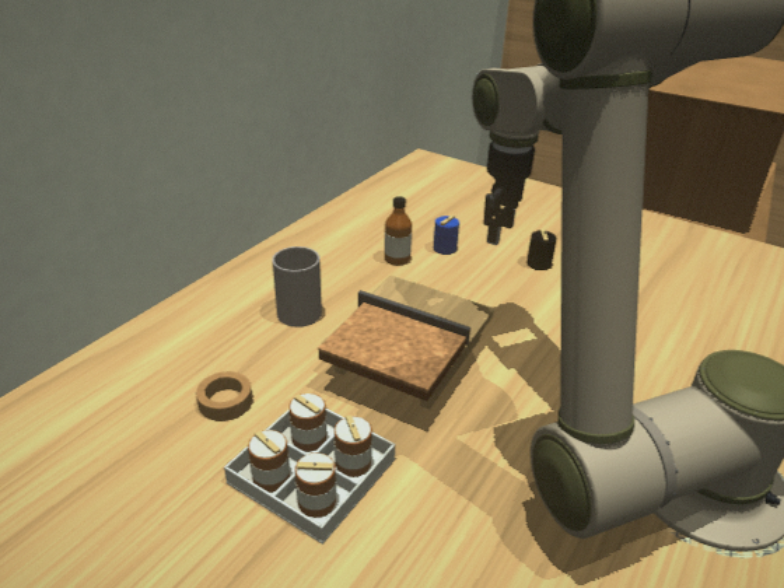

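Both views show all four tray cells holding upright jars and the board cork up on the +y half of the deck. The pitcher, bottle, tape, blue and black look-alikes are in place, and no white-topped jar is left on the table. One flatness check on the cork, then I hand in.

```bash
python3 - <<'E'
from h import *
im,P=grab("top"); d=P[...,:2]-O; xb=d@XB; yb=d@YB
m=(xb>-.08)&(xb<.06)&(yb>.03)&(yb<.13)&(P[...,2]<.13)&(P[...,2]>.08)
c,*_=np.linalg.lstsq(np.c_[xb[m],yb[m],np.ones(m.sum())],P[m][:,2],rcond=None); print(m.sum(),"slopes deg",np.degrees(c[:2]).round(2),"z",P[m][:,2].mean().round(4))
where(); print(env.close_job())
E
```

```text
2035 slopes deg [-0.15 -0.07] z 0.094
t 42.32 p [ 0.4467 -0.1597  0.2157] bench -0.0878 -0.1568 ang 4.8 F [-1.  -0.4 -0.8] w 0.0637 tilt [-0.  0.] q6 51.0
the job is handed in; nothing more can be done
None
```

The board is cork side up on the deck on the other side of the rail, and all four tray cells now hold a jar. I handed the job in at 42 s with the robot touching nothing.

- **Board:** I levered it upright against the rail, lifted it over gripped from above, tipped it onto the +y half and slid it toward the rail. It leaned on a finger most of the way but fell freely for about the last 30–50 mm of its edge. In the last check the cork lay flat: 0.094 m high, slope at most 0.15°. It sits a few degrees askew and a few millimetres off the rail, with its outer edge overhanging the deck.
- **Jars:** I found only three spares and one kept jar. The three spares filled the three empty cells within about 1 mm of the cell centres, so nothing was left to stand on the cork.
- **Everything else:** The pitcher, bottle and tape, and the blue and black look-alikes, were where they started in the final views.
- **Forces:** The highest force readings I printed were about 30 N while levering the board and 22 N when seating the last jar. Both are under the limits.
- **Disagreements:** No check failed. My brightness-masked jar positions differed from the unmasked ones by 1–3 mm, so I used the unmasked ones for the grasps.

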